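Fasten the pump box's captive wing screw

ROBOT

A 7-joint arm with a two-finger parallel gripper is mounted at the origin on the work surface. World frame = base frame: x ahead of the robot, y to its left, z up, the work surface at z = 0. Lengths are in m, angles in rad, forces in N, time in s.
With the tool pointing down it reaches from about 0.35 to 0.9 m from the base axis. Payload 8.1 kg.
Tool frame: the origin (TCP) lies at the very end of the fingers, on their centre line; the grasp point (between the pads) lies 19 mm behind it; z points along the fingers, y is the line along which they close (so a half turn about z gives the same grasp; the last joint's range is limited). The gripper opens to 92 mm and grips with 3 to 60 N. Pads are 19 mm wide; open, the fingers measure 130 mm over their backs; the gripper's body (75 mm by 190 mm) begins 47 mm behind the grasp point.
Start: joints at [-1.343, 0.434, 0.025, 1.573, -0.012, 1.134, -0.075], TCP at [0.203, 0.591, 0.227] pointing down, gripper open.
Joint ranges: [-2.62, 2.62], [-0.44, 2.09], [-1.27, 1.32], [0.08, 2.57], [-1.32, 4.46], [0.12, 2], [-2.74, 2.74]. Speed limits (rad/s): [2.22, 2.22, 3.01, 3.01, 3.14, 3.14, 3.14].

INTERFACE

Orientations are given as a rotation vector (axis times angle).
In Python, from cell import arm gives the robot as it stands.
- The arm moves only by the shell command python3 -m pendant 'ROWS' [FORCE]. ROWS is a JSON object of lists of equal length, an entry for each row: "slide": the shift along the tool's x, y, z in units of 0.3 m (1.0 is 0.3 m), a list of three; "dr": the turn, a rotation vector about the tool's x, y, z in units of 0.12 rad (1.0 is 0.12 rad), a list of three; "claw": the opening, from 0 (shut) to 1 (fully open). In form: {"slide": [[tx, ty, tz], ...], "dr": [[ax, ay, az], ...], "claw": [claw, ...]}. A call has 1 to 10 rows; each row shifts and turns the commanded pose from where the row before left it, along the tool's axes as they then stand; what a row does not reach is not made up. A row lasts 1/10 s, in which the tool goes at most 50 mm and 8.59 degrees, less where a joint would pass 70% of its speed; a pose out of reach is approached as far as the arm can. A call with a number of a shift or a turn outside -1 to 1 is refused whole. A call with a gripper value outside its range is refused whole. The fingers move at their own pace and stop on an object; FORCE is the grip in N (left out, the last holds). Time passes only in rows, so rows that do not move let the fingers close. It gives the time, the measured TCP pose, the force, the opening and the grip force at its end, in the units of the state.
- arm.observe(): the state, without advancing time (a new reading comes with each control period).
- arm.get_image(name): name is "scene" or "top" or "wrist"; returns the picture (384x512x3 uint8, red, green, blue); there is no depth.
- arm.calibration(name): a dict with "K" (3x3 intrinsics, pixels), "dist" ([k1, k2, p1, p2, k3] as OpenCV has them; the pictures are not rectified), "xyz" and "orientation" of the camera in the world. Camera axes: x right, y up, looking along -z (the intrinsics and any distortion apply to the point x, -y, -z); pixel columns grow to the right and rows downward; lengths in m; the calibration is good to about 2 mm. A picture is of the moment at which its call begins: read the wrist's pose just before it. calibration takes no time and is no camera call; for the wrist camera it gives the pose at the moment of the call.
- arm.sign_off(): hands the job in; it is judged then, once.
The state is a dict: "clock": time; "joints": joint angles; "dq": joint speeds; "joint_efforts": joint torques, N m; "position": TCP position; "ee_rot": TCP orientation; "force": force on the tool from outside, world axes, zero at the start; "ft_torque": the same for the moment, N m; "width": opening from 0.0 (shut) to 1.0 (fully open); "gripper_force": force on a finger pad.
Only numpy, scipy, OpenCV 4.12 (cv2) and the standard library are available. Lean on these libraries where they do the work, as an engineer would, in place of code of your own. Each camera call takes 0.05 s, during which the arm holds its last target. There are 200 camera calls.

TASK

The cover plate of the white pump box is held by two captive quarter-turn wing screws: one is already fastened, the other still stands proud on its spring. Push the proud one straight down all the way and, keeping it down, turn it clockwise (seen from above) a quarter turn until it stops, so that it stays down when you let go. Leave the fastened screw as it is.

Things in the scene. Friction and masses are not known exactly. Their poses are not given: they have to be found in the camera images.
- screw_wing (a point): Proud wing screw: grey upright bar 40 mm long, 12 thick, 26 tall, on a disc 40 across, 6 thick, on a shank over a steel boss (44 across, 10 high) on the box (top 62 mm over the bench). Point: wing centre on the screw's upright axis, 13 mm under the wing's top, 13 above the disc. x along the wing, y across, z up; moves with the screw. Captive: it only slides down and turns.
- screw_push (a joint): How far the proud screw is pushed straight down, in m: 0 = up (start), 0.016 = bottom stop. A spring lifts it with 2 N at the top, 6 N at the bottom. Until pushed about 0.013 deep an inner cross pin keeps it from turning past 0.4 to 0.7 rad; deeper it turns freely. Once turned, the pin catches under a ledge and the released screw rests at about 0.012.
- screw_turn (a joint): Turn of the proud screw in rad, growing clockwise seen from above: starts between 0 and 0.2, stop at 1.5 (fastened). Light friction (0.03 N m) keeps it where it is left.
- other_turn (a joint): Turn of the second, already fastened wing screw in rad, 180 mm from the first on the same box: same wing and boss, but 12 mm lower and its wing a quarter turn round. Starts near 1.5, its stop; counterclockwise would loosen it. (The low round black dial on the box is no screw.)

How it is judged:
On the way:
1. the proud screw is pushed down before it is turned (value of joint screw_push above 0.0115 m and value of joint screw_turn below 0.9 rad), for 0.1 s.
At the end, for the whole second after the job is handed in: The screw that stood proud stays down on its own (pushed in by more than 10 mm), turned clockwise to more than 1.15 rad (its stop is at 1.5), and the other screw is still fastened (more than 1.2 rad) (value of joint screw_push above 0.01 m and value of joint screw_turn above 1.15 rad and value of joint other_turn above 1.2 rad and velocity of joint screw_push below 0.01 m/s); the robot touches nothing.
It fails at once if the fastened screw is loosened (turned back below 1.2 rad) (value of joint other_turn below 1.2 rad).
It also fails if it takes over 32 s, if anything falls off the work surface, if the arm or the gripper's body presses on something with over 40 N, if the wrist force passes 120 N, or if a joint passes its speed limit or range.

## Working session

There is one attempt and no reset: what is moved stays moved. The work goes in short steps, Python scripts to look and compute and a shell command to move; the robot and the scene stay as the last step left them, time stands still between calls to the robot, and variables do not carry over. Pictures are saved under pics/ and viewed, at most 10 in all, crops included, and the job is handed in when it is done.

```bash
mkdir -p pics
python3 - <<'E'
from cell import arm
import cv2,numpy as np
s=arm.observe();print(s)
a=arm.get_image("scene");b=arm.get_image("top")
cv2.imwrite("pics/a.png",a[...,::-1]);cv2.imwrite("pics/b.png",b[...,::-1])
for n in("scene","top"):print(arm.calibration(n))
E
```

```text
{'clock': 0.0, 'joints': array([-1.34261891,  0.43520832,  0.02497997,  1.57406287, -0.01158417,
        1.13401122, -0.0751061 ]), 'dq': array([0.00024379, 0.00020254, 0.00108304, 0.00072608, 0.00109284,
       0.00014639, 0.00123009]), 'joint_efforts': array([ 3.77755214e-04, -6.67834926e+01,  9.85152237e-01, -3.14468694e+01,
       -6.05250383e-02,  4.24234977e-02,  1.73832527e-04]), 'position': array([0.20288687, 0.59062693, 0.22596741]), 'ee_rot': array([-5.17318690e-01, -3.09860699e+00,  2.42202986e-03]), 'force': array([ 0.02969509, -1.29793411,  0.15123909]), 'ft_torque': array([ 0.01056792, -0.01600077, -0.00017967]), 'gripper_force': 0.0, 'width': 1.0002440018896284}
{'K': array([[348.72794538,   0.        , 260.60355957],
       [  0.        , 348.72794538, 194.47259761],
       [  0.        ,   0.        ,   1.        ]]), 'dist': array([-0.04207884,  0.        ,  0.        ,  0.        ,  0.        ]), 'xyz': array([ 0.74526611, -0.28342768,  0.65976078]), 'orientation': array([0.61076376, 0.15184897, 0.47886301])}
{'K': array([[463.48966134,   0.        , 253.28976774],
       [  0.        , 463.48966134, 190.5381726 ],
       [  0.        ,   0.        ,   1.        ]]), 'dist': array([0.02128901, 0.        , 0.        , 0.        , 0.        ]), 'xyz': array([0.38458254, 0.04661588, 0.88849337]), 'orientation': array([ 0.15142906, -0.15814691, -1.5365136 ])}
```

View pics/a.png

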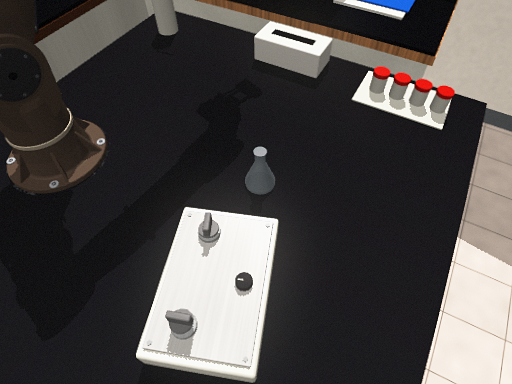

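View pics/b.png

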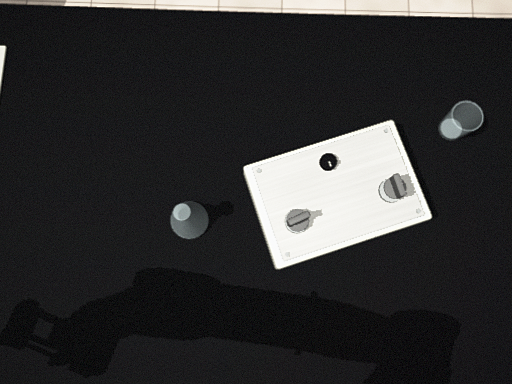

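The proud screw seems to be at about (397,187) in top and (180,318) in scene, with its disc offset from the boss. The fastened one is at about (298,220) in top and (208,228) in scene. I'll enlarge both to get accurate pixels.

Run:
```python
import cv2,numpy as np
a=cv2.imread("pics/a.png");b=cv2.imread("pics/b.png")
def c(i,x,y):return cv2.resize(i[y:y+50,x:x+66],None,fx=6,fy=6,interpolation=cv2.INTER_CUBIC)
o=np.vstack([np.hstack([c(b,362,162),c(a,148,297)]),np.hstack([c(b,265,195),c(a,175,203)])])
cv2.imwrite("pics/c.png",o)
```

```text
(no output)
```

View pics/c.png

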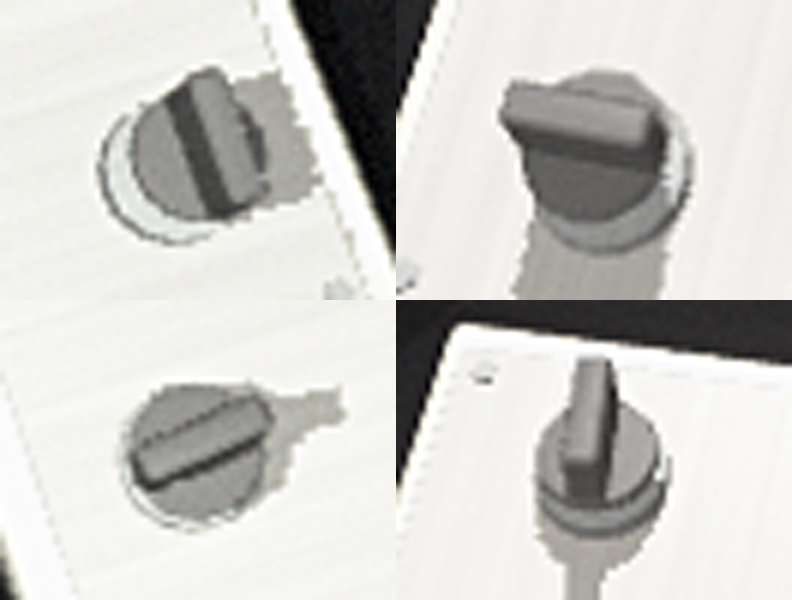

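Left column is top, right column is scene; the upper row is the proud screw, the lower row the fastened one. Wing-top centres: proud is at top (399.7,185.6) and scene (179,316); fastened is at top (298.6,218.2) and scene (207.2,221.6). Next I triangulate.

```bash
cat > h.py <<'E'
import cv2,numpy as np
from scipy.spatial.transform import Rotation as R
def ray(cal,p):
    q=cv2.undistortPoints(np.array([[p]],float),cal["K"],cal["dist"])[0,0]
    d=R.from_rotvec(cal["orientation"]).apply([q[0],-q[1],-1]);return np.array(cal["xyz"]),d/np.linalg.norm(d)
def atz(cal,p,z):
    o,d=ray(cal,p);return o+d*(z-o[2])/d[2]
def tri(l):
    A=0;b=0;P=[]
    for o,d in l:
        M=np.eye(3)-np.outer(d,d);A=A+M;b=b+M@o
    x=np.linalg.solve(A,b);return x,[np.linalg.norm(np.cross(x-o,d)) for o,d in l]
def proj(cal,X):
    r=R.from_rotvec(cal["orientation"]).inv().apply(np.atleast_2d(X)-cal["xyz"])*[1,-1,-1]
    return cv2.projectPoints(r,np.zeros(3),np.zeros(3),cal["K"],cal["dist"])[0][:,0]
E
python3 - <<'E'
from h import *
from cell import arm
S=arm.calibration("scene");T=arm.calibration("top")
p=tri([ray(T,(399.7,185.6)),ray(S,(179,316))]);f=tri([ray(T,(298.6,218.2)),ray(S,(207.2,221.6))])
print(p,f,np.linalg.norm((p[0]-f[0])[:2]))
z=p[0][2]
o=np.array([362,162])-.4
for a,b in [((206,77),(247,200)),((190,82),(227,212)),((222,72),(268,188))]:
    A,B=atz(T,o+np.array(a)/6,z),atz(T,o+np.array(b)/6,z);d=B-A;print(A,B,np.linalg.norm(d),np.arctan2(d[1],d[0]))
b=(p[0]-f[0])[:2];print(np.arctan2(b[1],b[0]))
s=arm.observe();print(R.from_rotvec(s["ee_rot"]).as_matrix());print(arm.calibration("wrist"))
E
```

```text
(array([ 0.5573638 , -0.20317484,  0.11273259]), [np.float64(0.0018996990196616986), np.float64(0.001899699019661641)]) (array([ 0.4971405 , -0.03274853,  0.10130904]), [np.float64(0.0009722487206255039), np.float64(0.0009722487206256018)]) 0.1807539017478029
[ 0.57565252 -0.19888408  0.11273259] [ 0.54006606 -0.20934615  0.11273259] 0.03709246095259151 -2.855658566995831
[ 0.5740453  -0.19426342  0.11273259] [ 0.53642691 -0.20356153  0.11273259] 0.03875046617173425 -2.8992800506306033
[ 0.57726073 -0.20350739  0.11273259] [ 0.54371957 -0.21542301  0.11273259] 0.035594819994463775 -2.800245295667328
-1.231123750820492
[[-9.45761714e-01  3.24861003e-01 -3.31172265e-04]
 [ 3.24861147e-01  9.45760754e-01 -1.35311371e-03]
 [-1.26364147e-04 -1.38730815e-03 -9.99999030e-01]]
{'K': array([[287.41835999,   0.        , 254.96011392],
       [  0.        , 287.41835999, 195.43544832],
       [  0.        ,   0.        ,   1.        ]]), 'dist': array([0.0236441, 0.       , 0.       , 0.       , 0.       ]), 'xyz': array([0.12706386, 0.61685882, 0.38384323]), 'orientation': array([-0.26129346, -0.18359078,  1.23130519])}
```

Checks: screw spacing 180.7 mm (180 stated), height difference 11.4 mm (12 stated), wing yaw about 0.29 rad. I'll move above the proud screw and look with the wrist camera. The tool shift is (-0.593, -0.636) m over 20 rows.

```bash
python3 -m pendant '{"slide":[[-0.099,-0.106,0],[-0.099,-0.106,0],[-0.099,-0.106,0],[-0.099,-0.106,0],[-0.099,-0.106,0],[-0.099,-0.106,0],[-0.099,-0.106,0],[-0.099,-0.106,0],[-0.099,-0.106,0],[-0.099,-0.106,0]],"dr":[[0,0,0],[0,0,0],[0,0,0],[0,0,0],[0,0,0],[0,0,0],[0,0,0],[0,0,0],[0,0,0],[0,0,0]],"claw":[1,1,1,1,1,1,1,1,1,1]}'
```

```text
clock: 1.1
position: [0.3808, 0.1921, 0.2267]
ee_rot: [-0.517, -3.099, -0.0]
force: [0.5, 1.3, 0.7]
width: 1.002
gripper_force: 0.0
```

```bash
python3 -m pendant '{"slide":[[-0.099,-0.106,0],[-0.099,-0.106,0],[-0.099,-0.106,0],[-0.099,-0.106,0],[-0.099,-0.106,0],[-0.099,-0.106,0],[-0.099,-0.106,0],[-0.099,-0.106,0],[-0.099,-0.106,0],[-0.099,-0.106,0]],"dr":[[0,0,0],[0,0,0],[0,0,0],[0,0,0],[0,0,0],[0,0,0],[0,0,0],[0,0,0],[0,0,0],[0,0,0]],"claw":[1,1,1,1,1,1,1,1,1,1]}'
python3 -m pendant '{"slide":[[0,0,0],[0,0,0],[0,0,0],[0,0,0],[0,0,0],[0,0,0],[0,0,0]],"dr":[[0,0,-1],[0,0,-1],[0,0,-1],[0,0,-1],[0,0,-1],[0,0,0],[0,0,0]],"claw":[1,1,1,1,1,1,1]}'
python3 - <<'E'
from h import *
from cell import arm
s=arm.observe();cal=arm.calibration("wrist");im=arm.get_image("wrist")
cv2.imwrite("pics/d.png",im[...,::-1]);np.save("d.npy",cal,allow_pickle=True)
print(s["joints"],s["position"],R.from_rotvec(s["ee_rot"]).as_matrix())
print(cal["xyz"],proj(cal,[[.5574,-.2032,.113],[.5574,-.2032,.12]]))
E
```

```text
clock: 2.1
position: [0.5585, -0.2048, 0.2263]
ee_rot: [-0.517, -3.098, -0.0]
force: [0.2, 0.9, 0.4]
width: 1.001
gripper_force: 0.0
clock: 2.8
position: [0.558, -0.2034, 0.2265]
ee_rot: [0.416, -3.114, -0.001]
force: [0.4, -0.8, 0.4]
width: 1.0
gripper_force: 0.0
[-8.83667511e-04  3.92392780e-01  3.64718370e-01  1.67401816e+00
 -1.53523005e-01  1.10390518e+00  2.24411102e+00] [ 0.55799859 -0.20335802  0.22648076] [[-9.64976372e-01 -2.62336497e-01 -4.04357561e-04]
 [-2.62336627e-01  9.64976372e-01  3.10146292e-04]
 [ 3.08832800e-04  4.05361642e-04 -9.99999870e-01]]
[ 0.48062953 -0.22420092  0.38433844] [[255.29857444 191.74768027]
 [255.29947355 193.79923779]]
```

View pics/d.png

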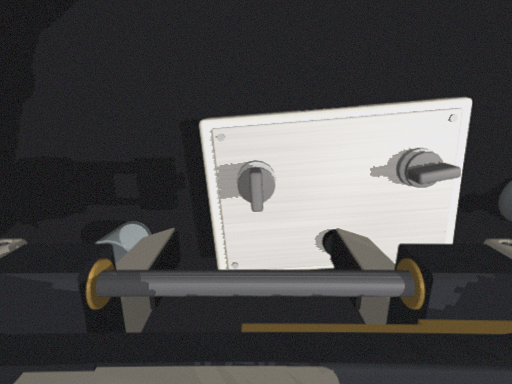

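The wrist view shows the proud wing at (257,191), nearly vertical in the image, so the fingers straddle it. A glass stands left at (130,237). I'll refine the wing's pose and check the glass clearance.

Run:
```python
from h import *
from cell import arm
b=cv2.imread("pics/d.png")
cv2.imwrite("pics/e.png",cv2.resize(b[155:220,225:295],None,fx=8,fy=8,interpolation=cv2.INTER_CUBIC))
T=arm.calibration("top");S=arm.calibration("scene")
print("glass",atz(T,(452,128),0.0),[atz(T,(467,115),z) for z in(.06,.09,.12)])
```

```text
glass [ 0.70253483 -0.3497548   0.        ] [array([ 0.70751435, -0.35242724,  0.06      ]), array([ 0.69582089, -0.33797777,  0.09      ]), array([ 0.68412743, -0.3235283 ,  0.12      ])]
```

View pics/e.png

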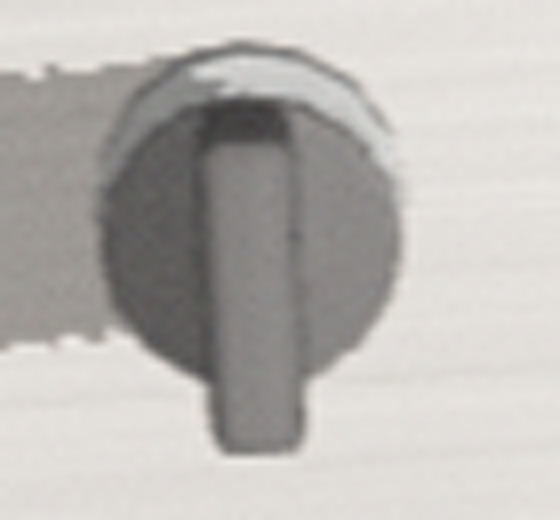

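Run:
```python
from h import *
from cell import arm
T=arm.calibration("top");S=arm.calibration("scene");W=np.load("d.npy",allow_pickle=True).item()
rs=[ray(T,(399.7,185.6)),ray(S,(179,316)),ray(W,(256.4,191.7))]
p,e=tri(rs);print(p,e,tri([rs[0],rs[2]]),tri([rs[1],rs[2]]))
o=np.array([225,155])-.4
for z in(.113,.120):
    A,B=[atz(W,o+np.array(q)/8,z) for q in((249,140),(260,455))];d=A-B
    c=(A+B)/2;print(z,c,np.linalg.norm(d),np.arctan2(d[1],d[0]))
s=arm.observe();M=R.from_rotvec(s["ee_rot"]).as_matrix();print(s["position"],np.arctan2(-M[1,0],-M[0,0]),M.T@(p-s["position"]))
```

```text
[ 0.55726098 -0.20281066  0.11291939] [np.float64(0.0021029287800928857), np.float64(0.001746512395303021), np.float64(0.0006715976971810802)] (array([ 0.55503011, -0.2026406 ,  0.11923412]), [np.float64(0.00027344378125011636), np.float64(0.00027344378125048537)]) (array([ 0.55783576, -0.20168556,  0.11040732]), [np.float64(0.00027241834066872643), np.float64(0.0002724183406687253)])
0.113 [ 0.55755639 -0.20200623  0.113     ] 0.04040423912666537 -2.8403541809688817
0.12 [ 0.55557182 -0.20257881  0.12      ] 0.03936188893807909 -2.840354180968881
[ 0.55803726 -0.20332606  0.22653777] 0.2657257344831797 [0.00058037 0.00066589 0.11361877]
```

Wing top z is 0.113 to 0.120 (expected 0.120), centred within 1.5 mm, with a yaw error of -0.035. Descend to TCP z ≈ 0.094 with the gripper partly closed.

```bash
python3 -m pendant '{"slide":[[0.003,0.002,0],[0,0,0.09],[0,0,0.09],[0,0,0.09],[0,0,0.09],[0,0,0.03],[0,0,0.03],[0,0,0.02],[0,0,0],[0,0,0]],"dr":[[0,0,-0.3],[0,0,0],[0,0,0],[0,0,0],[0,0,0],[0,0,0],[0,0,0],[0,0,0],[0,0,0],[0,0,0]],"claw":[0.4,0.4,0.4,0.4,0.4,0.4,0.4,0.4,0.4,0.4]}' 30
```

```text
clock: 3.85
position: [0.5576, -0.2031, 0.0955]
ee_rot: [-0.477, 3.104, -0.001]
force: [-0.3, -0.2, 0.3]
width: 0.4
gripper_force: 0.0
```

```bash
python3 -m pendant '{"slide":[[0,0,0],[0,0,0],[0,0,0],[0,0,0],[0,0,0],[0,0,0],[0,0,0]],"dr":[[0,0,0],[0,0,0],[0,0,0],[0,0,0],[0,0,0],[0,0,0],[0,0,0]],"claw":[0,0,0,0,0,0,0]}' 30
```

```text
clock: 4.55
position: [0.5572, -0.2026, 0.0947]
ee_rot: [-0.478, 3.105, 0.001]
force: [0.3, 2.6, 2.1]
width: 0.127
gripper_force: 30.0
```

The opening is 11.7 mm, so the 12 mm wing is held. Push down 15 mm.

```bash
python3 -m pendant '{"slide":[[0,0,0.007],[0,0,0.007],[0,0,0.007],[0,0,0.007],[0,0,0.007],[0,0,0.007],[0,0,0.008],[0,0,0],[0,0,0]],"dr":[[0,0,0],[0,0,0],[0,0,0],[0,0,0],[0,0,0],[0,0,0],[0,0,0],[0,0,0],[0,0,0]],"claw":[0,0,0,0,0,0,0,0,0]}' 30
```

```text
clock: 5.45
position: [0.5573, -0.2026, 0.0797]
ee_rot: [-0.478, 3.105, 0.001]
force: [-0.2, 4.8, 5.2]
width: 0.131
gripper_force: 30.0
```

```bash
python3 -m pendant '{"slide":[[0,0,0.003],[0,0,0.003],[0,0,0],[0,0,0]],"dr":[[0,0,0],[0,0,0],[0,0,0],[0,0,0]],"claw":[0,0,0,0]}' 30
```

```text
clock: 5.85
position: [0.5573, -0.2026, 0.0792]
ee_rot: [-0.478, 3.104, 0.001]
force: [-5.1, 7.5, 19.0]
width: 0.133
gripper_force: 30.5
```

The force rose to 19 N, so it is on the bottom stop. Now turn clockwise (positive about tool z), 10 rows first.

```bash
python3 -m pendant '{"slide":[[0,0,0],[0,0,0],[0,0,0],[0,0,0],[0,0,0],[0,0,0],[0,0,0],[0,0,0],[0,0,0],[0,0,0]],"dr":[[0,0,0.5],[0,0,1],[0,0,1],[0,0,1],[0,0,1],[0,0,1],[0,0,1],[0,0,1],[0,0,1],[0,0,1]],"claw":[0,0,0,0,0,0,0,0,0,0]}' 30
python3 -c "
from cell import arm
s=arm.observe();print(s['joints'],s['ft_torque'])"
```

```text
clock: 6.85
position: [0.5572, -0.2034, 0.0792]
ee_rot: [1.281, 2.868, 0.001]
force: [-4.9, 5.8, 17.8]
width: 0.128
gripper_force: 30.6
[-0.16030594  0.6052292   0.62200187  1.84826245 -0.46388437  0.83626587
  1.426505  ] [1.19867226 1.26016137 0.03430445]
```

Turned 1.14 rad so far and the torque is only friction. Continue to the stop.

```bash
python3 -m pendant '{"slide":[[0,0,0],[0,0,0],[0,0,0],[0,0,0],[0,0,0]],"dr":[[0,0,1],[0,0,1],[0,0,0.5],[0,0,0.2],[0,0,0]],"claw":[0,0,0,0,0]}' 30
python3 -c "
from cell import arm
s=arm.observe();print(s['joints'],s['ft_torque'])"
```

```text
clock: 7.35
position: [0.5569, -0.2035, 0.0792]
ee_rot: [1.722, 2.628, 0.0]
force: [-5.4, 5.2, 19.2]
width: 0.129
gripper_force: 30.4
[-0.21458807  0.63010723  0.71171088  1.8526794  -0.53360119  0.8587107
  1.17296449] [1.21621096 1.36202339 0.03835364]
```

```bash
python3 -m pendant '{"slide":[[0,0,0],[0,0,0],[0,0,0]],"dr":[[0,0,0.4],[0,0,0.4],[0,0,0]],"claw":[0,0,0]}' 30
python3 -c "
from cell import arm
s=arm.observe();print(s['joints'],s['ft_torque'])"
```

```text
clock: 7.65
position: [0.557, -0.2036, 0.0792]
ee_rot: [1.845, 2.542, -0.0]
force: [-6.2, 4.6, 18.8]
width: 0.137
gripper_force: 32.9
[-0.23020211  0.63851996  0.73815111  1.85376967 -0.55422594  0.86619202
  1.09706723] [1.05088477 1.28869798 0.72632167]
```

Torque jumped to 0.73 N m, so the stop is reached. Ease the preload, open gently, retreat and look.

```bash
python3 -m pendant '{"slide":[[0,0,-0.005],[0,0,0],[0,0,0],[0,0,0],[0,0,0],[0,0,0],[0,0,-0.05],[0,0,-0.1],[0,0,-0.15],[0,0,-0.15]],"dr":[[0,0,-0.3],[0,0,0],[0,0,0],[0,0,0],[0,0,0],[0,0,0],[0,0,0],[0,0,0],[0,0,0],[0,0,0]],"claw":[0,0.5,0.5,0.5,0.5,0.5,0.5,0.5,0.5,0.5]}' 30
python3 - <<'E'
from h import *
from cell import arm
b=arm.get_image("wrist")[...,::-1]
a=arm.get_image("scene")[...,::-1]
cv2.imwrite("pics/f.png",np.hstack([b,cv2.resize(a[200:350,130:242],(287,384))]))
E
```

```text
clock: 8.65
position: [0.5563, -0.2036, 0.2164]
ee_rot: [-1.799, -2.575, 0.002]
force: [0.3, 0.2, -0.3]
width: 0.501
gripper_force: 0.0
```

View pics/f.png

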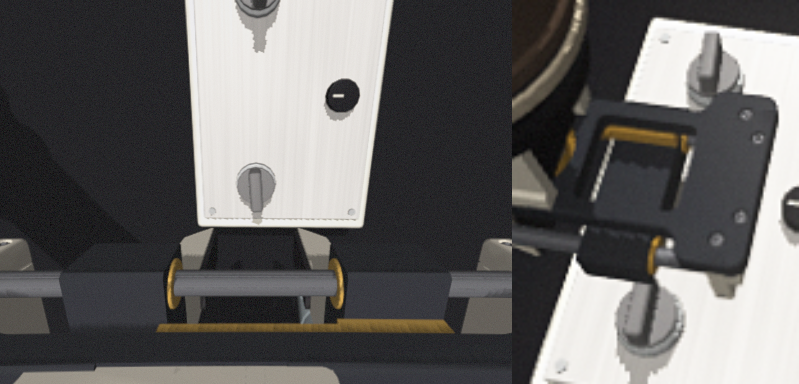

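The wrist view shows the wing at (256,187), turned along the box with its disc low on the boss. The scene view shows the other screw unchanged, and the gripper is clear with no force reading.

```bash
python3 -c "
from cell import arm
print(arm.sign_off())"
```

```text
the job is handed in; nothing more can be done
None
```

The proud screw was pushed to its bottom stop and turned clockwise to its end stop, and it stayed down when released; the other screw looked unchanged in the last picture, and I handed the job in at about 9 s (no verdict was shown).

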